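# Cure the denture

## Task

Get the denture curing without picking anything up: with the fingertips, push the light-curing unit's tray fully home, then push its orange hood all the way down shut, and only then press the green start button on the timer box right down and let it go. Do not touch the denture on the tray, and leave the plaster model, the mixing cup and the jar where they stand.

Things in the scene. Friction and masses are not known exactly. Their poses are not given: they have to be found in the camera images.
- unit: Light-curing unit, a white box 160 mm deep (its x), 220 mm wide (its y), 100 mm high without its hood, open at front and top, fixed to the table. Origin: centre of its underside, on the table (z = 0). Its x axis points from its front (where the tray comes out, towards the robot) to its back; z up. It stands turned by up to 0.3 rad.
- tray (a joint): Tray drawer of the unit, how far it is pulled out towards the unit's -x, m: 0 = fully home (it stops dead there), about 0.05 to 0.08 at the start. Slides stiffly with about 1.5 N and stays where left. White front panel 188 mm wide, from 14 to 78 mm above the table, flush with the unit's front when home; a blue lip sticks out of it.
- tray_lip (a point): Centre of the front (-x) face of the tray's blue lip, 45 mm above the table; it moves with the tray. The lip is 80 mm wide (unit's y), 20 mm high (35 to 55 mm above the table) and sticks 30 mm out of the panel. With the tray home this point is 110 mm in front of the unit's origin.
- tray_bed (a point): Centre of the tray's flat bed (126 x 170 mm, upper face 20 mm above the table, 14 mm rims), axes as the unit's; it moves with the tray.
- hood (a joint): Opening angle of the hood, rad: 0 = shut, lying flat over the unit; about 1.0 to 1.2 at the start (standing up and leaning towards the robot). Stiff hinge: it stays where it is left and needs about 0.4 Nm to turn; stops dead at 0.
- hood_hinge (a point): Middle of the hood's hinge line, which runs along the unit's y, 70 mm behind the unit's origin and 100 mm above the table.
- hood_edge (a point): Middle of the hood's free edge, on its outer face (the face that is on top when shut and looks away from the robot when open). The hood is an orange panel with a white frame, 155 mm from hinge to free edge, 220 mm wide, 8 mm thick (its outer face lies 8 mm off the plane of the hinge line), with an 18 mm lip on the inner side of the free edge. Shut, its outer face is 108 mm above the table.
- start (a joint): Travel of the start button, m: 0 = up, 0.006 = fully down (4 N); springs back. More than 0.004 counts as pressed.
- start_top (a point): Centre of the top face of the round green start button, 30 mm across, which is pressed straight down. It sits on the grey timer box (110 x 80 mm, 45 mm high, fixed), which stands to the left or to the right of the unit.
- denture: Pink denture with white teeth, about 60 x 60 mm and 25 mm high, lying loose on the tray's bed. Origin: centre of its underside.
- model: Cream plaster jaw model, about 62 x 66 mm and 41 mm high, loose on the table in front of the unit, to its left or right. Origin: centre of its underside.
- cup: Dark rubber mixing cup, 64 mm across the mouth, 55 mm high, loose on the table in front of the unit, on the other side from the plaster model. Origin: centre of its underside.
- jar: Jar with a red cap, 64 mm across, 85 mm high, loose on the table beside the unit, on the other side from the timer box. Origin: centre of its underside.
Mind the look-alikes: they are no part of the job. What is meant by the part that bears start is not blue, purple or turquoise, and is the smaller of those in its own colour.

How it is judged:
By the outcome, as a careful person would: the job done as asked, in the order asked, and still so for the second after the job is handed in, with the robot touching nothing.
It also fails if it takes over 61 s, if anything falls off the work surface, if the arm or the gripper's body presses on something with over 40 N, if the wrist force passes 120 N, or if a joint passes its speed limit or range.

## Robot

A 6-joint arm with a two-finger parallel gripper is mounted at the origin on the work surface. World frame = base frame: x ahead of the robot, y to its left, z up, the work surface at z = 0. Lengths are in mm, angles in rad, forces in N, time in s.
With the tool pointing down it reaches from about 350 to 975 mm from the base axis. Payload 7.1 kg.
Tool frame: the origin (TCP) lies midway between the tips of the shut fingers; the grasp point (between the pads) lies 19 mm behind it; z points along the fingers, y is the line along which they close (so a half turn about z gives the same grasp; the last joint's range is limited). The gripper opens to 88 mm and grips with 3 to 60 N. Pads are 20 mm wide; open, the fingers measure 115 mm over their backs; the gripper's body (75 mm by 178 mm) begins 61 mm behind the grasp point.
Start: joints at [1.101, 0.423, 1.63, -0, 1.089, -0.019], TCP at [272.271, 562.56, 222.675] pointing down, gripper open.
Joint ranges: [-3, 3], [-0.9, 2.11], [0.09, 2.58], [-1.31, 4.45], [0.11, 2.69], [-2.54, 2.54]. Speed limits (rad/s): [2.39, 2.39, 3.01, 3.14, 3.14, 3.14].

## Interface

Orientations are given as a rotation vector (axis times angle).
In Python, from workcell import get_obs, get_image, camera_params, close_job gives the robot as it stands.
- The arm moves only by the shell command python3 -m creep 'ROWS' [OPENING]. ROWS is a JSON object of lists of equal length, an entry for each row: "delta_pos": the shift along the tool's x, y, z in m, a list of three; "twist": the turn, a rotation vector about the tool's x, y, z in degrees, a list of three. A call has 1 to 20 rows; each row shifts and turns the commanded pose from where the row before left it, along the tool's axes as they then stand; what a row does not reach is not made up. A row lasts 1/12 s, in which the tool goes at most 41.7 mm and 7.16 degrees, less where a joint would pass 70% of its speed; a pose out of reach is approached as far as the arm can. A call with a gripper value outside its range is refused whole. OPENING is the opening, from 0 (shut) to 1 (fully open), set as the call begins (- or left out, the last holds). The fingers move at their own pace and stop on an object; the grip force is fixed at half the most. Time passes only in rows, so rows that do not move let the fingers close. It gives the time, the measured TCP pose, the force, the opening and the grip force at its end, in the units of the state.
- get_obs(): the state, without advancing time (a new reading comes with each control period).
- get_image(name): name is "side" or "top"; returns (picture, depth): 400x640x3 uint8, red, green, blue; 400x640 float32, mm along the optical axis (not along the pixel's ray), 0 where there is no reading.
- camera_params(name): a dict with "camera_matrix" (3x3 intrinsics, pixels), "extrinsics" (4x4, takes a point from camera to world coordinates). Camera axes: x right, y down, z forward; pixel columns grow to the right and rows downward; lengths in mm; the calibration is good to about 2 mm. A picture is of the moment at which its call begins. camera_params takes no time and is no camera call.
- close_job(): hands the job in; it is judged then, once.
The state is a dict: "t": time; "qpos": joint angles; "qvel": joint speeds; "joint_torque": joint torques, N m; "ee_pos": TCP position; "orientation": TCP orientation; "ft_force": force on the tool from outside, world axes, zero at the start; "moment": the same for the moment, N m; "width": finger opening in mm; "grasp_force": force on a finger pad.
Only numpy, scipy, OpenCV 4.12 (cv2) and the standard library are available. Lean on these libraries where they do the work, as an engineer would, in place of code of your own. Each camera call takes 0.05 s, during which the arm holds its last target. There are 200 camera calls.

## Working session

There is one attempt and no reset: what is moved stays moved. The work goes in short steps, Python scripts to look and compute and a shell command to move; the robot and the scene stay as the last step left them, time stands still between calls to the robot, and variables do not carry over. Pictures are saved under pics/ and viewed, at most 10 in all, crops included, and the job is handed in when it is done.

```bash
mkdir -p pics; ls; python3 - <<'E'
from workcell import *
import cv2,numpy as np
for n in("top","side"):
    im,d=get_image(n); cv2.imwrite(f"pics/{n}0.png",im[:,:,::-1]); np.savez(f"{n}0.npz",im=im,d=d)
    p=camera_params(n); print(n,np.round(p["camera_matrix"],1).tolist(),np.round(p["extrinsics"],3).tolist())
o=get_obs();print(o["t"],o["ee_pos"],o["orientation"],o["width"])
E
```

```text
pics
top [[416.1, 0.0, 313.6], [0.0, 416.1, 201.0], [0.0, 0.0, 1.0]] [[0.004, -0.986, 0.167, 255.233], [-1.0, -0.001, 0.02, 78.569], [-0.02, -0.167, -0.986, 1484.498], [0.0, 0.0, 0.0, 1.0]]
side [[457.5, 0.0, 323.0], [0.0, 457.5, 198.8], [0.0, 0.0, 1.0]] [[0.951, -0.221, 0.216, 173.009], [-0.309, -0.644, 0.7, -969.179], [-0.015, -0.732, -0.681, 1147.48], [0.0, 0.0, 0.0, 1.0]]
0.1 [272.02762899 562.14992871 221.97357043] [-7.02009388e-01 -3.06178075e+00  2.09132010e-03] 88.04365606537671
```

View pics/top0.png

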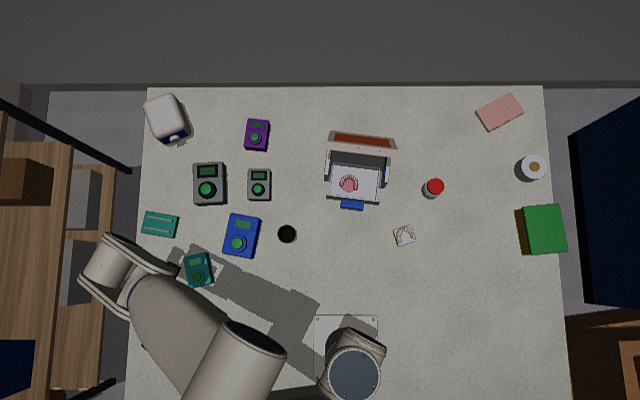

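View pics/side0.png

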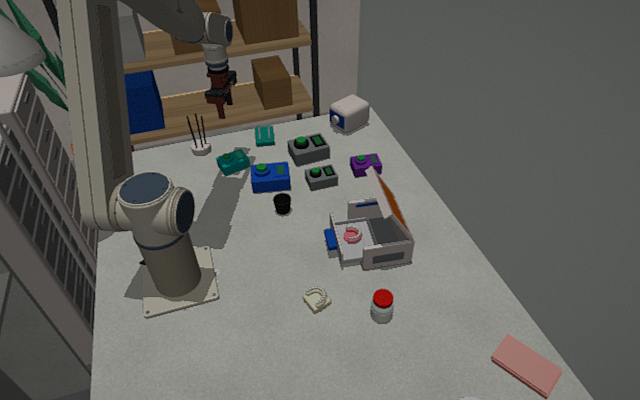

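The top view shows five timer boxes: large grey (209,184), small grey (259,184), blue (241,235), purple (257,134) and turquoise (198,269). By the description I choose the small grey one, with its button at about (258,189). The unit is at about (358,170) with its blue lip at (352,204), the cup at (287,233), the model at (404,236) and the jar at (433,187).

```bash
cat >h.py <<'E'
import numpy as np,cv2
from workcell import camera_params
def cloud(n,d):
    p=camera_params(n);K=np.array(p["camera_matrix"]);E=np.array(p["extrinsics"])
    v,u=np.mgrid[:400,:640];P=np.stack([(u-K[0,2])/K[0,0]*d,(v-K[1,2])/K[1,1]*d,d,np.ones_like(d)],-1)
    return (P@E.T)[...,:3]
def proj(n,X):
    p=camera_params(n);K=np.array(p["camera_matrix"]);E=np.linalg.inv(np.array(p["extrinsics"]))
    c=(np.c_[np.atleast_2d(X),np.ones(len(np.atleast_2d(X)))]@E.T)[:,:3]@K.T
    return c[:,:2]/c[:,2:]
E
python3 - <<'E'
from h import *
for n,box in(("top",(220,100,460,260)),("side",(260,140,430,330))):
    z=np.load(n+"0.npz");im,d=z["im"],z["d"];X=cloud(n,d);h=cv2.cvtColor(im,cv2.COLOR_RGB2HSV)
    x0,y0,x1,y1=box
    roi=np.zeros(d.shape,bool);roi[y0:y1,x0:x1]=1
    H,S,V=[h[...,i].astype(int) for i in range(3)]
    M={"green":(H>45)&(H<80)&(S>120)&(V>50),"blue":(H>100)&(H<125)&(S>120)&(V>60),"orange":(H>4)&(H<15)&(S>150),"red":((H<4)|(H>175))&(S>180),"pink":((H<8)|(H>168))&(S>50)&(S<150)&(V>130)}
    for k,m in M.items():
        nn,l,st,c=cv2.connectedComponentsWithStats((m&roi&(d>0)).astype(np.uint8))
        for i in range(1,nn):
            if st[i,4]>15:
                P=X[l==i];print(n,k,st[i],np.round(c[i]),"med",np.round(np.median(P,0)),"lo",np.round(np.percentile(P,3,axis=0)),"hi",np.round(np.percentile(P,97,axis=0)))
im=np.load("top0.npz")["im"][110:250,230:450,::-1]
a=cv2.resize(im,None,fx=3.6,fy=3.6,interpolation=cv2.INTER_CUBIC);cv2.imwrite("pics/crop1.png",a)
E
```

```text
top green [252 122  11   6  34] [257. 124.] med [780. 313.  48.] lo [771. 297.  41.] hi [788. 333.  53.]
top green [251 134   7   8  46] [254. 137.] med [726. 322.  67.] lo [714. 310.  61.] hi [737. 332.  71.]
top green [253 185   9   8  55] [257. 188.] med [540. 305.  68.] lo [526. 293.  56.] hi [553. 318.  74.]
top green [232 238  11  11  94] [237. 243.] med [348. 365.  89.] lo [332. 351.  81.] hi [365. 381.  93.]
top blue [341 199  23  11 196] [352. 204.] med [487. -25.  55.] lo [472. -61.  51.] hi [504.  13.  62.]
top blue [222 213  37  46 981] [240. 236.] med [377. 358.  60.] lo [310. 309.  54.] hi [444. 413.  77.]
top orange [334 133  57  14 383] [362. 139.] med [684. -52. 168.] lo [ 656. -135.  125.] hi [713.  33. 205.]
top red [428 179  16  15 196] [435. 186.] med [ 544. -308.   85.] lo [ 521. -332.   80.] hi [ 568. -284.   90.]
top pink [342 179  11  13 105] [347. 185.] med [559. -11.  26.] lo [541. -28.  20.] hi [578.   7.  35.]
side green [296 140  10   4  32] [300. 141.] med [529. 467.  86.] lo [518. 455.  76.] hi [544. 481.  93.]
side green [314 140   9   4  29] [318. 14
[... 748 characters left out ...]
 [387. 316.  56.] lo [333. 298.   7.] hi [440. 393.  75.]
side blue [356 202  22   5  55] [366. 204.] med [639.  50.  85.] lo [607.  43.  77.] hi [675.  57.  93.]
side blue [324 228  14  22 198] [330. 239.] med [485. -31.  54.] lo [471. -65.  37.] hi [501.  12.  59.]
side orange [379 179  28  50 220] [392. 203.] med [675. -64. 180.] lo [ 648. -136.  143.] hi [702.  17. 219.]
side red [374 289  19  19 288] [383. 298.] med [ 542. -314.   84.] lo [ 520. -335.   74.] hi [ 566. -288.   88.]
side pink [346 228  13   6  27] [352. 229.] med [574.   4.  35.] lo [555. -19.  30.] hi [584.  12.  40.]
side pink [343 231  17  11  97] [350. 236.] med [556. -15.  26.] lo [539. -46.  20.] hi [577.   5.  36.]
```

View pics/crop1.png

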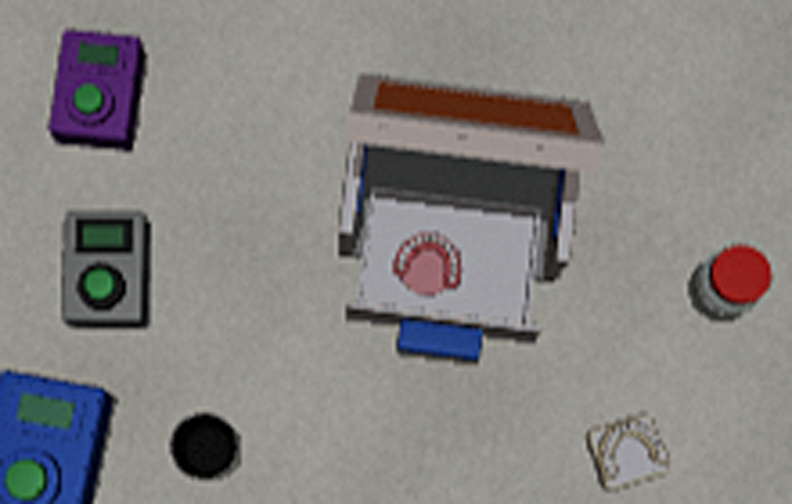

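The crop confirms the small grey box, with its green button at crop (100,283). Next I fit the unit's pose.

```bash
python3 - <<'E'
from h import *
Xs={}
for n in("top","side"):
    z=np.load(n+"0.npz");im,d=z["im"],z["d"];X=cloud(n,d);h=cv2.cvtColor(im,cv2.COLOR_RGB2HSV).astype(int);H,S,V=h[...,0],h[...,1],h[...,2]
    ok=d>0
    b=(H>100)&(H<125)&(S>120)&(V>60)&ok&(abs(X[...,0]-487)<40)&(abs(X[...,1]+25)<60)
    P=X[b];T=P[(P[:,2]>48)];r=cv2.minAreaRect(T[:,:2].astype(np.float32));print(n,"lip top rect",np.round(r[0]),np.round(r[1]),round(r[2],1),"z",np.median(T[:,2]))
    o=(H>4)&(H<15)&(S>150)&ok&(abs(X[...,0]-685)<80)&(abs(X[...,1]+52)<140)&(X[...,2]>100)
    P=X[o];c=P.mean(0);w=np.linalg.svd(P-c)[2][2];w*=np.sign(w[2]);print(n,"hood c",c.round(),"n",w.round(3),"yaw",np.arctan2(w[1],w[0]),"theta",np.arctan2(np.hypot(*w[:2]),w[2]))
    # unit wall tops z~100 and table objects
    roi=ok&(X[...,0]>440)&(X[...,0]<760)&(abs(X[...,1]+45)<160)
    m=roi&(abs(X[...,2]-100)<5)&(S<60);P=X[m];print(n,"walltop",len(P));
    for s in(P[:,1]>-45,P[:,1]<=-45):
        if s.sum()>10:
            q=P[s];vx,vy,x0,y0=cv2.fitLine(q[:,:2].astype(np.float32),cv2.DIST_HUBER,0,.01,.01).ravel();print("  wall",q.mean(0).round(),"yaw",np.arctan2(vy,vx).round(3),q.min(0).round(),q.max(0).round())
    m=roi&(X[...,2]>60)&(X[...,2]<84)&(X[...,0]<580);P=X[m]
    for lo in range(-160,80,20):
        q=P[(P[:,1]>=lo)&(P[:,1]<lo+20)]
        if len(q):print("  pan",lo,len(q),q[:,0].min().round(),np.median(q[:,0]).round(),q[:,2].max().round())
    m=ok&(X[...,2]>150)&(X[...,2]<280)&(X[...,0]>580)&(X[...,0]<760)&(abs(X[...,1]+45)<160);P=X[m];i=P[:,2].argsort()[-60:];q=P[i];
    print("hood top pts",q.mean(0).round(),q.min(0).round(),q.max(0).round(),"yminmax",P[:,1].min().round(),P[:,1].max().round())
    for nm,(cx,cy),z0 in(("cup",(390,230),40),("model",(390,-200),25),("jar",(540,-310),60)):
        m=ok&(abs(X[...,0]-cx)<70)&(abs(X[...,1]-cy)<60)&(X[...,2]>z0);P=X[m]
        if len(P):print(nm,len(P),P.min(0).round(),P.max(0).round())
E
```

```text
top lip top rect [487. -25.] [78. 31.] 82.8 z 55.29935835338506
top hood c [684. -52. 166.] n [ 0.844 -0.112  0.525] yaw -0.13166763843054813 theta 1.0184934836109882
top walltop 196
  wall [624.  60. 100.] yaw -0.134 [579. -11.  95.] [728.  72. 105.]
  wall [ 601. -142.  100.] yaw -0.139 [ 554. -158.   95.] [724. -45. 105.]
  pan -160 1 552.0 552.0 82.0
  pan -140 12 552.0 556.0 82.0
  pan -120 15 489.0 491.0 82.0
  pan -100 14 491.0 494.0 82.0
  pan -80 16 494.0 497.0 82.0
  pan -60 20 468.0 499.0 83.0
  pan -40 17 486.0 501.0 81.0
  pan -20 15 478.0 504.0 83.0
  pan 0 17 489.0 507.0 81.0
  pan 20 15 507.0 510.0 82.0
  pan 40 14 510.0 513.0 83.0
  pan 60 9 512.0 518.0 82.0
hood top pts [639. -39. 238.] [ 623. -152.  237.] [652.  63. 244.] yminmax -159.0 66.0
cup 90 [351. 172.  40.] [414. 234.  61.]
model 170 [ 351. -241.   25.] [ 410. -179.   46.]
jar 244 [ 514. -335.   60.] [ 570. -278.   93.]
side lip top rect [488. -26.] [81. 29.] 82.5 z 54.52434205091299
side hood c [675. -63. 181.] n [ 0.842 -0.112  0.527] yaw -0.13168522883593697 theta 1.0152087032166928
side walltop 293
  wall [628.  59.  99.] yaw -0.13 [582.  48.  95.] [677.  70. 104.]
  wall [ 631. -149.   99.] yaw -0.143 [ 555. -166.   95.] [ 718. -103.  105.]
  pan -160 42 553.0 567.0 84.0
  pan -140 11 492.0 554.0 80.0
  pan -120 15 491.0 494.0 80.0
  pan -100 16 493.0 496.0 80.0
  pan -80 12 497.0 499.0 81.0
  pan -60 13 499.0 501.0 81.0
  pan -40 17 481.0 504.0 78.0
  pan -20 12 506.0 507.0 82.0
  pan 0 10 508.0 511.0 82.0
  pan 20 10 510.0 512.0 80.0
  pan 40 11 512.0 515.0 82.0
  pan 60 7 515.0 516.0 80.0
hood top pts [639. -51. 237.] [ 626. -152.  236.] [655.  63. 240.] yminmax -163.0 67.0
cup 130 [354. 170.  41.] [414. 234.  63.]
model 206 [ 351. -246.   25.] [ 411. -182.   46.]
jar 379 [ 517. -341.   60.] [ 574. -282.   90.]
```

Unit fit: yaw −0.133, long axis s≈646, lateral l≈40, tray out ≈64 mm, hood ≈1.02 rad. The wall, lip and hood heights match the given sizes. I turn the tool so that its x = −unit x and y = unit y, then move in front of the lip.

```bash
cat >>h.py <<'E'
def st():
    from workcell import get_obs
    from scipy.spatial.transform import Rotation as R
    o=get_obs();p=np.array(o["ee_pos"]);c,s=np.cos(.133),np.sin(.133)
    M=R.from_rotvec(o["orientation"]).as_matrix()
    print("t",round(o["t"],2),"s,l,z",np.round([p[0]*c-p[1]*s,p[0]*s+p[1]*c,p[2]],1),"xang",np.degrees(np.arctan2(M[1,0],M[0,0])).round(2),"zaxis",M[:,2].round(3),"F",np.round(o["ft_force"],1),"w",round(o["width"],1))
E
python3 -m creep '{"delta_pos":[[0,0,0],[0,0,0],[0,0,0],[-0.0153,-0.0346,0],[-0.0153,-0.0346,0],[-0.0153,-0.0346,0],[-0.0153,-0.0346,0],[-0.0153,-0.0346,0],[-0.0153,-0.0346,0],[-0.0153,-0.0346,0],[-0.0153,-0.0346,0],[-0.0153,-0.0346,0],[-0.0153,-0.0346,0],[-0.0153,-0.0346,0],[-0.0153,-0.0346,0],[-0.0153,-0.0346,0],[-0.0153,-0.0346,0],[-0.0153,-0.0346,0],[-0.0153,-0.0346,0],[0,0,0]],"twist":[[0,0,-6.07],[0,0,-6.07],[0,0,-6.07],[0,0,0],[0,0,0],[0,0,0],[0,0,0],[0,0,0],[0,0,0],[0,0,0],[0,0,0],[0,0,0],[0,0,0],[0,0,0],[0,0,0],[0,0,0],[0,0,0],[0,0,0],[0,0,0],[0,0,0]]}' 0
python3 -c "from h import *;st()"
```

```text
t: 1.77
ee_pos: [443.2, -23.6, 222.9]
orientation: [0.216, 3.132, -0.002]
ft_force: [0.7, 0.8, -0.5]
width: 0.7
grasp_force: 0.0
t 1.77 s,l,z [442.4  35.4 222.9] xang 172.11 zaxis [ 0.002 -0.002 -1.   ] F [ 0.7  0.8 -0.5] w 0.7
```

```bash
python3 -m creep '{"delta_pos":[[0.002,0.004,0.03],[0,0,0.03],[0,0,0.03],[0,0,0.03],[0,0,0.03],[0,0,0.028],[0,0,0],[0,0,0],[-0.006,0,0],[-0.006,0,0],[-0.006,0,0],[-0.006,0,0],[-0.006,0,0],[0,0,0]],"twist":[[0,0,0],[0,0,0],[0,0,0],[0,0,0],[0,0,0],[0,0,0],[0,0,0],[0,0,0],[0,0,0],[0,0,0],[0,0,0],[0,0,0],[0,0,0],[0,0,0]]}'
python3 -c "from h import *;st()"
```

```text
t: 2.93
ee_pos: [471.9, -18.6, 45.5]
orientation: [0.209, 3.132, -0.0]
ft_force: [0.8, -0.4, -0.1]
width: 0.4
grasp_force: 0.0
t 2.93 s,l,z [470.2  44.2  45.5] xang 172.38 zaxis [ 0.003 -0.    -1.   ] F [ 0.8 -0.4 -0.1] w 0.4
```

```bash
python3 -m creep '{"delta_pos":[[-0.005,-0.002,0],[-0.005,-0.002,0],[-0.006,0,0],[-0.006,0,0],[-0.006,0,0],[-0.006,0,0],[-0.006,0,0],[-0.005,0,0],[-0.003,0,0],[0,0,0]],"twist":[[0,0,0],[0,0,0],[0,0,0],[0,0,0],[0,0,0],[0,0,0],[0,0,0],[0,0,0],[0,0,0],[0,0,0]]}'
python3 - <<'E'
from h import *;st()
from workcell import get_image
im,d=get_image("side");cv2.imwrite("pics/s2.png",cv2.resize(im[170:300,260:440,::-1],None,fx=4,fy=4,interpolation=cv2.INTER_CUBIC))
E
```

```text
t: 3.77
ee_pos: [518.0, -28.7, 44.7]
orientation: [0.209, 3.133, 0.0]
ft_force: [0.8, 0.2, 0.2]
width: 0.1
grasp_force: 0.0
t 3.77 s,l,z [517.2  40.2  44.7] xang 172.38 zaxis [ 0.001  0.    -1.   ] F [0.8 0.2 0.2] w 0.1
```

View pics/s2.png

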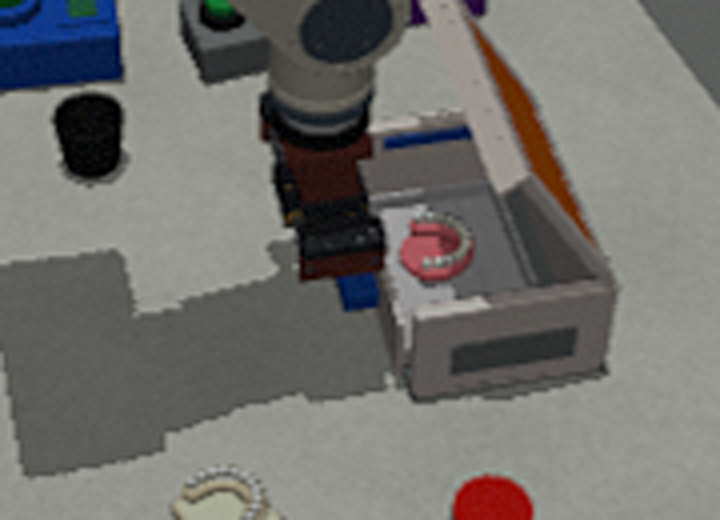

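The picture shows the tray nearly home: the lip is at crop (360,290), the panel is just short of the front, and the denture is untouched on its bed. I push on in small steps until the stop is felt.

```bash
python3 -m creep '{"delta_pos":[[-0.003,0,0],[-0.003,0,0],[-0.002,0,0],[-0.001,0,0],[0,0,0],[0,0,0]],"twist":[[0,0,0],[0,0,0],[0,0,0],[0,0,0],[0,0,0],[0,0,0]]}'
python3 -c "from h import *;st()"
python3 -m creep '{"delta_pos":[[-0.002,0,0],[0,0,0],[0,0,0]],"twist":[[0,0,0],[0,0,0],[0,0,0]]}'
python3 -c "from h import *;st()"
```

```text
t: 4.32
ee_pos: [526.1, -29.9, 44.7]
orientation: [0.209, 3.134, -0.0]
ft_force: [-0.5, 0.2, 0.3]
width: 0.7
grasp_force: 0.1
t 4.32 s,l,z [525.4  40.1  44.7] xang 172.39 zaxis [ 0.001 -0.    -1.   ] F [-0.5  0.2  0.3] w 0.7
t: 4.57
ee_pos: [527.2, -30.1, 44.6]
orientation: [-0.209, -3.133, -0.0]
ft_force: [-2.5, 1.1, 3.6]
width: 0.6
grasp_force: 1.8
t 4.57 s,l,z [526.5  40.1  44.6] xang 172.38 zaxis [-0.001  0.    -1.   ] F [-2.5  1.1  3.6] w 0.6
```

```bash
python3 -m creep '{"delta_pos":[[-0.002,0,0],[0,0,0],[0,0,0]],"twist":[[0,0,0],[0,0,0],[0,0,0]]}'
python3 -c "from h import *;st()"
python3 -m creep '{"delta_pos":[[-0.002,0,0],[0,0,0],[0,0,0]],"twist":[[0,0,0],[0,0,0],[0,0,0]]}'
python3 -c "from h import *;st()"
```

```text
t: 4.82
ee_pos: [527.2, -30.1, 44.4]
orientation: [-0.208, -3.13, -0.0]
ft_force: [-9.2, 2.4, 7.0]
width: 0.0
grasp_force: 4.6
t 4.82 s,l,z [526.5  40.   44.4] xang 172.38 zaxis [-0.005  0.    -1.   ] F [-9.2  2.4  7. ] w 0.0
t: 5.07
ee_pos: [527.2, -30.1, 44.2]
orientation: [-0.208, -3.126, -0.0]
ft_force: [-14.3, 2.4, 12.3]
width: 0.4
grasp_force: 7.1
t 5.07 s,l,z [526.5  40.   44.2] xang 172.38 zaxis [-0.009  0.001 -1.   ] F [-14.3   2.4  12.3] w 0.4
```

The tray has stopped dead at 536 − tip half-width, so it is home. Next I go back, up and over behind the hood.

```bash
python3 -m creep '{"delta_pos":[[0.03,0,0],[0.03,0,0],[0,0,-0.0345],[0,0,-0.0345],[0,0,-0.0345],[0,0,-0.0345],[0,0,-0.0345],[0,0,-0.0345],[0,0,-0.0345],[0,0,-0.0345],[-0.032,0,0],[-0.032,0,0],[-0.032,0,0],[-0.032,0,0],[-0.032,0,0],[-0.032,0,0],[-0.032,0,0],[0,0,0]],"twist":[[0,0,0],[0,0,0],[0,0,0],[0,0,0],[0,0,0],[0,0,0],[0,0,0],[0,0,0],[0,0,0],[0,0,0],[0,0,0],[0,0,0],[0,0,0],[0,0,0],[0,0,0],[0,0,0],[0,0,0],[0,0,0]]}'
python3 -c "from h import *;st()"
```

```text
t: 6.57
ee_pos: [698.9, -53.3, 319.5]
orientation: [0.209, 3.132, -0.0]
ft_force: [-2.2, -0.3, -0.1]
width: 0.5
grasp_force: 0.0
t 6.57 s,l,z [699.8  39.9 319.5] xang 172.36 zaxis [ 0.003 -0.    -1.   ] F [-2.2 -0.3 -0.1] w 0.5
```

```bash
python3 -m creep '{"delta_pos":[[0,0,0.035],[0,0,0.035],[0,0,0.035],[0.02,0,0],[0.018,0,0],[0.0105,0,0.0075],[0.0105,0,0.0075],[0.009,0,0.0095],[0.009,0,0.0095],[0.007,0,0.011],[0.007,0,0.011],[0,0,0]],"twist":[[0,0,0],[0,0,0],[0,0,0],[0,0,0],[0,0,0],[0,0,0],[0,0,0],[0,0,0],[0,0,0],[0,0,0],[0,0,0],[0,0,0]]}'
python3 - <<'E'
from h import *;st()
from workcell import get_image
im,d=get_image("side");cv2.imwrite("pics/s3.png",cv2.resize(im[140:300,260:460,::-1],None,fx=3.5,fy=3.5,interpolation=cv2.INTER_CUBIC))
E
```

```text
t: 7.57
ee_pos: [602.0, -40.2, 158.3]
orientation: [-0.209, -3.133, 0.0]
ft_force: [-0.1, 0.2, -0.8]
width: 0.1
grasp_force: 0.0
t 7.57 s,l,z [602.1  40.  158.3] xang 172.38 zaxis [-0.002  0.    -1.   ] F [-0.1  0.2 -0.8] w 0.1
```

View pics/s3.png

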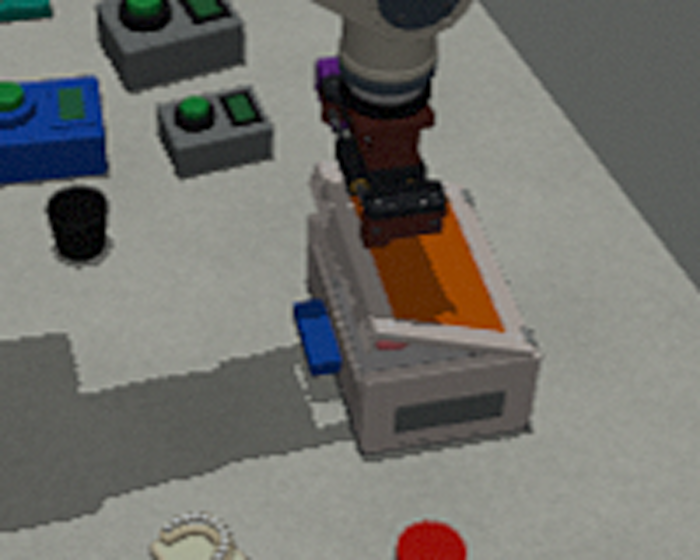

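The hood is about half shut with the fingers on its outer face at crop (405,230), and the tray is flush. I keep pressing down.

```bash
python3 -m creep '{"delta_pos":[[0.004,0,0.01],[0.003,0,0.011],[0.001,0,0.011],[0,0,0.008],[0,0,0.005],[0,0,0.003],[0,0,0]],"twist":[[0,0,0],[0,0,0],[0,0,0],[0,0,0],[0,0,0],[0,0,0],[0,0,0]]}'
python3 -c "from h import *;st()"
python3 -m creep '{"delta_pos":[[0,0,0.002],[0,0,0.002],[0,0,0],[0,0,0]],"twist":[[0,0,0],[0,0,0],[0,0,0],[0,0,0]]}'
python3 -c "from h import *;st()"
```

```text
t: 8.2
ee_pos: [595.9, -39.3, 110.6]
orientation: [-0.209, -3.134, 0.0]
ft_force: [0.7, 0.7, -0.1]
width: 0.4
grasp_force: 0.0
t 8.2 s,l,z [595.9  40.1 110.6] xang 172.38 zaxis [-0.001  0.    -1.   ] F [ 0.7  0.7 -0.1] w 0.4
t: 8.53
ee_pos: [596.6, -39.3, 108.4]
orientation: [0.209, 3.134, -0.0]
ft_force: [-0.4, -0.3, 3.8]
width: 0.2
grasp_force: 2.2
t 8.53 s,l,z [596.6  40.1 108.4] xang 172.38 zaxis [ 0.001 -0.    -1.   ] F [-0.4 -0.3  3.8] w 0.2
```

```bash
python3 -m creep '{"delta_pos":[[0,0,0.002],[0,0,0],[0,0,0]],"twist":[[0,0,0],[0,0,0],[0,0,0]]}'
python3 -c "from h import *;st()"
python3 -m creep '{"delta_pos":[[0,0,0.002],[0,0,0],[0,0,0]],"twist":[[0,0,0],[0,0,0],[0,0,0]]}'
python3 -c "from h import *;st()"
```

```text
t: 8.78
ee_pos: [596.7, -39.4, 108.1]
orientation: [0.209, 3.133, -0.0]
ft_force: [-6.6, 1.0, 20.8]
width: 0.5
grasp_force: 10.4
t 8.78 s,l,z [596.7  40.1 108.1] xang 172.38 zaxis [ 0.002 -0.    -1.   ] F [-6.6  1.  20.8] w 0.5
t: 9.03
ee_pos: [596.8, -39.4, 107.9]
orientation: [0.209, 3.133, -0.0]
ft_force: [-13.5, 1.2, 36.3]
width: 0.4
grasp_force: 18.3
t 9.03 s,l,z [596.8  40.1 107.9] xang 172.38 zaxis [ 0.002 -0.    -1.   ] F [-13.5   1.2  36.3] w 0.4
```

The hood is at its dead stop at z = 108. Now I lift and go over to the button.

```bash
python3 -m creep '{"delta_pos":[[0,0,-0.02],[0,0,-0.032],[0,0,-0.032],[0.0115,0.0367,0],[0.0115,0.0367,0],[0.0115,0.0367,0],[0.0115,0.0367,0],[0.0115,0.0367,0],[0.0115,0.0367,0],[0.0115,0.0367,0],[0.0115,0.0367,0],[0.0115,0.0367,0],[0,0,0],[0,0,0]],"twist":[[0,0,0],[0,0,0],[0,0,0],[0,0,0],[0,0,0],[0,0,0],[0,0,0],[0,0,0],[0,0,0],[0,0,0],[0,0,0],[0,0,0],[0,0,0],[0,0,0]]}'
python3 - <<'E'
from h import *;st()
from workcell import get_image
A=[]
for n,(x0,y0) in(("top",(220,120)),("side",(270,120))):
    im,d=get_image(n);X=cloud(n,d)
    A.append(cv2.resize(im[y0:y0+150,x0:x0+190,::-1],(380,300),interpolation=cv2.INTER_CUBIC))
    h=cv2.cvtColor(im,cv2.COLOR_RGB2HSV).astype(int)
    m=(h[...,0]>45)&(h[...,0]<80)&(h[...,1]>120)&(h[...,2]>50)&(np.hypot(X[...,0]-538,X[...,1]-302)<25)&(d>0)
    if m.sum():P=X[m];print(n,m.sum(),np.median(P,0),P.min(0),P.max(0))
    if n=="side":
        m=(abs(X[...,2]-108)<25)&(abs(X[...,0]-640)<110)&(abs(X[...,1]+45)<130)&(d>0);P=X[m];print("unit top z pct",np.percentile(P[:,2],[2,50,98]))
        h0=(h[...,0]>4)&(h[...,0]<15)&(h[...,1]>150)&m;P=X[h0];c=P.mean(0);w=np.linalg.svd(P-c,full_matrices=False)[2][2];print("hood n",w,c)
        m=(h[...,0]>100)&(h[...,0]<125)&(h[...,1]>120)&(h[...,2]>60)&(abs(X[...,0]-552)<40)&(abs(X[...,1]+34)<50)&(X[...,2]>48);P=X[m];print("lip s min", np.percentile(P[:,0]*.9912-P[:,1]*.1326,[3,50,97]))
cv2.imwrite("pics/b4.png",np.hstack(A))
E
```

```text
t: 10.2
ee_pos: [536.9, 303.8, 187.6]
orientation: [0.203, 3.134, 0.0]
ft_force: [-0.8, -1.8, -0.0]
width: 0.1
grasp_force: 0.0
t 10.2 s,l,z [491.9 372.3 187.6] xang 172.59 zaxis [ 0.001  0.    -1.   ] F [-0.8 -1.8 -0. ] w 0.1
side 35 [537.01503065 297.92798815  67.11366245] [526.4780631  286.2437009   57.49080476] [548.36562163 313.53354259 215.28092565]
unit top z pct [ 86.8659182  107.62875462 112.32324599]
hood n [-4.22302126e-04 -7.28262792e-04 -9.99999646e-01] [636.58679813 -48.45317437 107.74684643]
lip s min [538.80124674 551.08095234 563.53435973]
```

View pics/b4.png

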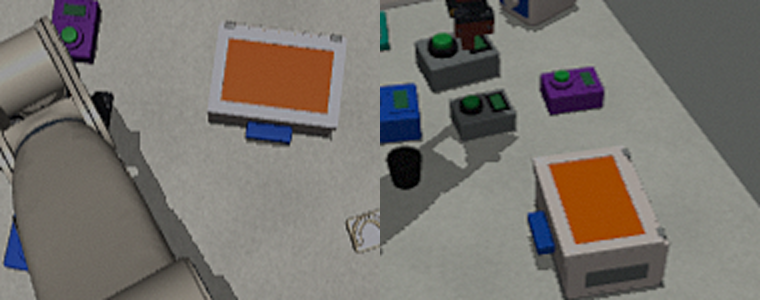

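The hood is shut and flat (normal vertical, z = 108), and the lip is home (s = 537–538). The small grey button is clear at (470,103). I press it now.

```bash
python3 -m creep '{"delta_pos":[[-0.001,-0.002,0.03],[0,0,0.03],[0,0,0.03],[0,0,0.02],[0,0,0.006],[0,0,0],[0,0,0]],"twist":[[0,0,0],[0,0,0],[0,0,0],[0,0,0],[0,0,0],[0,0,0],[0,0,0]]}'
python3 -c "from h import *;st()"
python3 -m creep '{"delta_pos":[[0,0,0.002],[0,0,0.002],[0,0,0],[0,0,0]],"twist":[[0,0,0],[0,0,0],[0,0,0],[0,0,0]]}'
python3 -c "from h import *;st()"
```

```text
t: 10.88
ee_pos: [538.9, 299.0, 72.3]
orientation: [0.211, 3.134, 0.0]
ft_force: [-0.8, 0.1, 0.3]
width: 0.7
grasp_force: 0.0
t 10.88 s,l,z [494.5 367.8  72.3] xang 172.3 zaxis [ 0.001  0.    -1.   ] F [-0.8  0.1  0.3] w 0.7
t: 11.22
ee_pos: [538.4, 299.9, 68.4]
orientation: [0.208, 3.134, 0.001]
ft_force: [0.1, -0.7, -0.8]
width: 0.3
grasp_force: 0.0
t 11.22 s,l,z [493.9 368.7  68.4] xang 172.39 zaxis [ 0.001  0.001 -1.   ] F [ 0.1 -0.7 -0.8] w 0.3
```

```bash
for i in 1; do python3 -m creep '{"delta_pos":[[0,0.001,0.002],[0,0,0.002],[0,0,0],[0,0,0]],"twist":[[0,0,0],[0,0,0],[0,0,0],[0,0,0]]}' >/dev/null; python3 -c "from h import *;st()"; done
python3 -m creep '{"delta_pos":[[0,0,0.002],[0,0,0.001],[0,0,0],[0,0,0]],"twist":[[0,0,0],[0,0,0],[0,0,0],[0,0,0]]}' >/dev/null
python3 -c "from h import *;st()"
```

```text
t 11.55 s,l,z [493.9 369.8  63.9] xang 172.39 zaxis [ 0.001  0.    -1.   ] F [0.6 0.5 3. ] w 0.6
t 11.88 s,l,z [493.9 369.8  61.3] xang 172.38 zaxis [ 0.001  0.001 -1.   ] F [1.4 0.4 8.2] w 0.7
```

```bash
python3 -m creep '{"delta_pos":[[0,0,0.002],[0,0,0],[0,0,0],[0,0,0]],"twist":[[0,0,0],[0,0,0],[0,0,0],[0,0,0]]}' >/dev/null
python3 -c "from h import *;st()"
python3 -m creep '{"delta_pos":[[0,0,-0.01],[0,0,-0.02],[0,0,-0.03],[0,0,-0.03],[0,0,-0.03],[0,0,0],[0,0,0]],"twist":[[0,0,0],[0,0,0],[0,0,0],[0,0,0],[0,0,0],[0,0,0],[0,0,0]]}' >/dev/null
python3 - <<'E'
from h import *;st()
from workcell import get_image
im,d=get_image("side");X=cloud("side",d);cv2.imwrite("pics/e5.png",im[:,:,::-1])
for nm,(cx,cy),z0 in(("cup",(390,200),40),("model",(390,-200),25),("jar",(540,-310),60)):
    m=(d>0)&(abs(X[...,0]-cx)<70)&(abs(X[...,1]-cy)<60)&(X[...,2]>z0)&(X[...,2]<100);P=X[m];print(nm,len(P),P.min(0).round(),P.max(0).round())
E
```

```text
t 12.22 s,l,z [494.  369.8  61. ] xang 172.38 zaxis [ 0.001  0.001 -1.   ] F [-5.3 -2.  21.7] w 0.7
t 12.8 s,l,z [494.2 369.9 180.2] xang 172.38 zaxis [ 0.003  0.001 -1.   ] F [-0.1  0.2 -0.6] w 0.4
cup 132 [354. 167.  40.] [414. 236.  60.]
model 209 [ 356. -246.   25.] [ 413. -182.   47.]
jar 374 [ 517. -339.   60.] [ 574. -280.   91.]
```

View pics/e5.png

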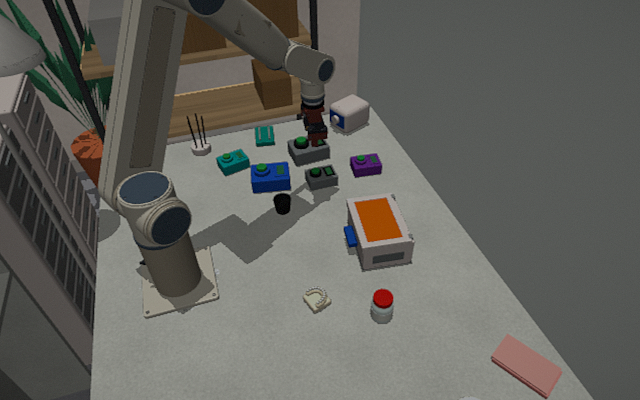

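The button bottomed at z = 61 (22 N) and is released. The picture shows the hood shut (380,220), the tray home (350,237), the cup (282,203), model (316,299) and jar (382,305) in place, and the gripper clear of everything.

```bash
python3 -c "from workcell import *;print(close_job())"
```

```text
the job is handed in; nothing more can be done
None
```

The job is handed in, with no verdict shown: I pushed the tray home, shut the hood, then pressed and released the small grey timer's green button; the cup, model and jar did not move, and nothing touched the denture.

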